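# Ease the wedge out and close the carver's flattening press

## Robot

A 6-joint arm with a two-finger parallel gripper is mounted at the origin on the work surface. World frame = base frame: x ahead of the robot, y to its left, z up, the work surface at z = 0. Lengths are in m, angles in rad, forces in N, time in s.
With the tool pointing down it reaches from about 0.35 to 0.975 m from the base axis. Payload 4.9 kg.
Tool frame: the origin (TCP) lies at the very end of the fingers, on their centre line; the grasp point (between the pads) lies 19 mm behind it; z points along the fingers, y is the direction in which the jaws open and shut (so a half turn about z gives the same grasp; the last joint's range is limited). The gripper opens to 85 mm and grips with 20 to 120 N. Pads are 22 mm wide; open, the fingers measure 114 mm over their backs; the gripper's body (76 mm by 85 mm) begins 54 mm behind the grasp point. The pads swing forward as they close: fully open they stand 13 mm farther back than shut.
Start: joints at [1.028, 0.053, 1.613, -0, 1.476, -0.119], TCP at [0.257, 0.57, 0.21] pointing down, gripper open.
Joint ranges: [-3.01, 3.01], [-1.01, 2.22], [0.06, 2.58], [-1.02, 4.17], [0.09, 2.62], [-3.14, 3.14]. Speed limits (rad/s): [2.57, 2.57, 3.14, 3.14, 3.14, 3.14].

## Interface

Orientations are given as a unit quaternion [w, x, y, z].
In Python, from plant import state, eyes, job_done gives the robot as it stands.
- The arm moves only by the tool apply_moves, never from a script. Its argument "commands" is a list of rows, each an object with "linear": the shift along the tool's x, y, z in m, a list of three; "delta_rot": the turn, a rotation vector about the tool's x, y, z in degrees, a list of three; "fingers": the closure in counts, from 0 (fully open) to 255 (shut). In form: [{"linear": [x, y, z], "delta_rot": [wx, wy, wz], "fingers": fingers}, ...]. A call has exactly 8 rows; each row is the pose to reach, as a shift and turn from the pose commanded when the call began, along the tool's axes at that moment; what a row does not reach only later rows make up. A row lasts 1/10 s, in which the tool goes at most 50 mm and 8.59 degrees, less where a joint would pass 70% of its speed; a pose out of reach is approached as far as the arm can. A call with a gripper value outside its range is refused whole. The fingers move at their own pace and stop on an object; the grip force is fixed at half the most. Time passes only in rows, so rows that repeat a pose let the fingers close, or fill a call up. It gives the time, the measured TCP pose, the force and the opening at its end, in the units of the state.
- state(): the state, without advancing time (a new reading comes with each control period).
- eyes.grab_frame(name): name is "side" or "top"; returns the picture (480x640x3 uint8, red, green, blue); there is no depth.
- eyes.camera_params(name): a dict with "fx", "fy", "cx", "cy" (pixels), "position" and "rotation" of the camera in the world. Camera axes: x right, y down, z forward; pixel columns grow to the right and rows downward; lengths in m; the calibration is good to about 2 mm. A picture is of the moment at which its call begins. camera_params takes no time and is no camera call.
- job_done(): hands the job in, once; it reports no verdict.
The state is a dict: "time": time; "joint_pos": joint angles; "joint_vel": joint speeds; "joint_efforts": joint torques, N m; "tool_pos": TCP position; "tool_rot": TCP orientation; "contact_force": force on the tool from outside, world axes, zero at the start; "ft_torque": the same for the moment, N m; "gripper_width": opening from 0.0 (shut) to 1.0 (fully open).
Only numpy, scipy, OpenCV 4.12 (cv2) and the standard library are available. Lean on these libraries where they do the work, as an engineer would, in place of code of your own. Each camera call takes 0.05 s, during which the arm holds its last target.

## Task

The heavy wooden panel of the flattening press is propped ajar by a wooden wedge. Work that wedge straight backward out from under the panel along the table, in short tugs of two to three centimetres, pausing about half a second after each so that the panel settles and comes down gently instead of dropping. Leave the wedge lying flat on the table in front of the press, two or three centimetres clear of the closed panel, and do not disturb the spare wedge that lies loose nearby.

Things in the scene. Friction and masses are not known exactly. Their poses are not given: they have to be found in the camera images.
- wedge_butt (a point): Wedge propping the panel: pale wood, 160 mm long, 32 wide, flat on the table. Its rear 40 mm (butt) is a block 38 mm high; then the top slopes over 120 mm to a 4 mm tip under the panel. Point: centre of the butt, 19 mm up, 20 mm from the rear face, 140 from the tip, at first 50 to 60 mm in front of the panel. x to the tip, y across, z up. 85 g; takes 4 to 14 N to pull.
- press: Fixed press: brown wood panel 240 mm deep, 280 wide, 28 thick, about 1.3 kg, hinged at its rear to a batten, over two 12 mm thick blanks near its two ends. Origin: on the table under the middle of the panel's front edge; x level from front edge to hinge, y along the edge, z up. The wedge comes out between the blanks towards -x, roughly to the robot's right (world -y) within 20 degrees.
- panel (a joint): Opening angle of the panel, rad: 0 is closed, lying on the blanks, underside 12 mm above the table; grows as the front edge rises; about 0.06 at the start (edge 16 mm higher). The hinge is 250 mm behind the front edge. It sinks by its own weight as the wedge backs out and is closed when some 30 mm of the wedge is still beneath it.
- spare_butt (a point): Spare wedge of the same shape and wood, lying loose on the table 10 cm or more in front of the press, under nothing, next to a wooden cup (on either side of it). To be left alone. Point: centre of its butt block, axes as for the other wedge.
Mind the look-alikes: they are no part of the job. What is shaped like the part that bears wedge_butt but purple is not meant.

How it is judged:
By the outcome, as a careful person would: the job done as asked, in the order asked, and still so for the second after the job is handed in, with the robot touching nothing.
It also fails if it takes over 45 s, if anything falls off the work surface, if the arm or the gripper's body presses on something with over 40 N, if the wrist force passes 120 N, or if a joint passes its speed limit or range.

## Working session

There is one attempt and no reset: what is moved stays moved. The work goes in short steps, Python scripts to look and compute and a tool call to move; the robot and the scene stay as the last step left them, time stands still between calls to the robot, and variables do not carry over. Pictures are saved under pics/ and viewed, and the job is handed in when it is done.

Besides the shell and the picture viewer there is one more tool, called after "Emit:" as a command line: name --argument value ..., lists and objects as JSON in quotes. apply_moves: Moves the arm, as the interface text tells. Its arguments: {"type":"object","properties":{"commands":{"type":"array","items":{"type":"object","properties":{"linear":{"type":"array","items":{"type":"number"}},"delta_rot":{"type":"array","items":{"type":"number"}},"fingers":{"type":"number"}}}}},"required":["commands"]}

```bash
mkdir -p pics; ls
python3 - <<'E'
from plant import state, eyes
import cv2
for n in("side","top"):
    cv2.imwrite(f"pics/{n}0.png",eyes.grab_frame(n)[:,:,::-1]); print(n,eyes.camera_params(n))
print(state())
E
```

```text
pics
side {'fx': 525.7600711648307, 'fy': 525.7600711648307, 'cx': 320.30053715188166, 'cy': 234.97446249904664, 'position': array([ 0.06107485, -0.64290044,  0.84278137]), 'rotation': array([-0.36421885,  0.89420252, -0.23775169,  0.10592743])}
top {'fx': 573.5438040907295, 'fy': 573.5438040907295, 'cx': 318.172702421068, 'cy': 226.9485907058375, 'position': array([0.35673499, 0.02836787, 1.12700277]), 'rotation': array([ 0.04305354, -0.69992987,  0.71164584, -0.04248249])}
{'time': 0.1, 'joint_pos': array([ 1.02797311e+00,  5.32891600e-02,  1.61413944e+00, -2.97040383e-05,
        1.47600796e+00, -1.19019957e-01]), 'joint_vel': array([ 1.80486397e-03, -8.39481632e-04, -2.99369321e-03, -3.02329993e-04,
        6.51323431e-05, -7.62436130e-04]), 'joint_efforts': array([ 1.70484527e-04, -3.94905603e+01, -3.71364462e+01, -1.16907686e-04,
        3.87044114e-03,  1.00701374e-05]), 'tool_pos': array([0.256727  , 0.56918299, 0.20909735]), 'tool_rot': array([-2.85572991e-04,  2.10317898e-01,  9.77632616e-01, -8.76730865e-04]), 'contact_force': array([ 0.29616906, -0.21443617, -0.16122291]), 'ft_torque': array([-0.05261311,  0.04673285, -0.01402258]), 'gripper_width': 0.9992562645895441}
```

View pics/side0.png

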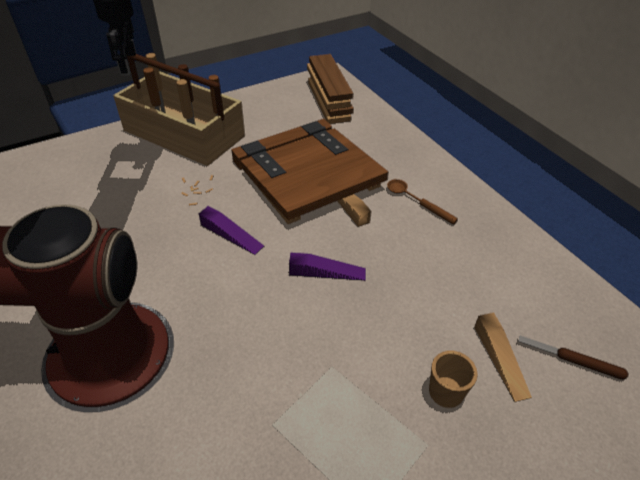

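View pics/top0.png

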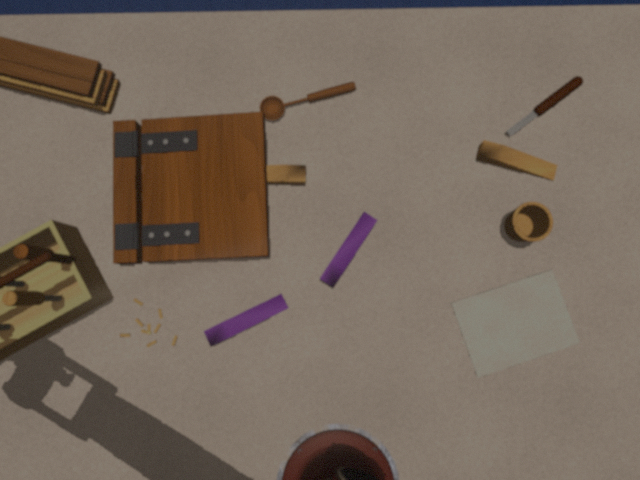

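Candidates: pale wedge under the panel, top (287,175) / side (357,209). Spare next to the cup, top (516,160) / side (500,355). Purple look-alikes, top (348,250) and (246,320). I choose the one under the panel and check it with a close crop.

```bash
cat > h.py <<'E'
import numpy as np, cv2
from scipy.spatial.transform import Rotation as R
from plant import state, eyes
def rot(q): return R.from_quat([q[1],q[2],q[3],q[0]])
def ray(n,uv):
    p=eyes.camera_params(n); d=np.array([(uv[0]-p['cx'])/p['fx'],(uv[1]-p['cy'])/p['fy'],1.])
    return p['position'],rot(p['rotation']).apply(d)
def onz(n,uv,z):
    o,d=ray(n,uv); return o+d*(z-o[2])/d[2]
def proj(n,X):
    p=eyes.camera_params(n); c=rot(p['rotation']).inv().apply(np.array(X)-p['position'])
    return np.array([p['cx']+p['fx']*c[0]/c[2],p['cy']+p['fy']*c[1]/c[2]])
def crop(im,x0,y0,x1,y1,k,name):
    cv2.imwrite(name,cv2.resize(im[y0:y1,x0:x1],None,fx=k,fy=k,interpolation=cv2.INTER_CUBIC))
E
python3 - <<'E'
from h import *
t=cv2.imread('pics/top0.png');s=cv2.imread('pics/side0.png')
a=cv2.resize(t[140:210,250:330],None,fx=5,fy=5,interpolation=cv2.INTER_CUBIC)
b=cv2.resize(s[175:235,320:390],None,fx=5,fy=5,interpolation=cv2.INTER_CUBIC)
o=np.zeros((350,760,3),np.uint8);o[:350,:400]=a;o[:300,405:755]=b
cv2.imwrite('pics/crop0.png',o)
for nm,uv,z in [('rear far',(306,167),.038),('rear near',(305,183),.038),('edge L',(265,113),.056),('edge R',(268,256),.056),('mouthfar',(267,167),.03),('mouthnear',(268,184),.03)]:
    print(nm,onz('top',uv,z).round(4))
hsv=cv2.cvtColor(t,cv2.COLOR_BGR2HSV)
for x in (270,280,290,300,304,308): print(x,hsv[175,x],hsv[165,x],hsv[186,x])
E
```

```text
rear far [0.6066 0.0498 0.038 ]
rear near [0.5751 0.0522 0.038 ]
edge L [0.71  0.127 0.056]
edge R [0.4339 0.1229 0.056 ]
mouthfar [0.6097 0.1261 0.03  ]
mouthnear [0.5759 0.1243 0.03  ]
270 [ 17 140 133] [ 17 105 133] [ 18  44 127]
280 [ 16 141 128] [ 15 111 133] [ 15  48 128]
290 [ 16 144 110] [ 16 103 114] [ 16  48 123]
300 [ 17 136 109] [16 82 93] [ 15  48 116]
304 [ 15 123 110] [15 62 99] [ 14  53 115]
308 [ 15  50 133] [ 17  43 135] [ 14  51 129]
```

View pics/crop0.png

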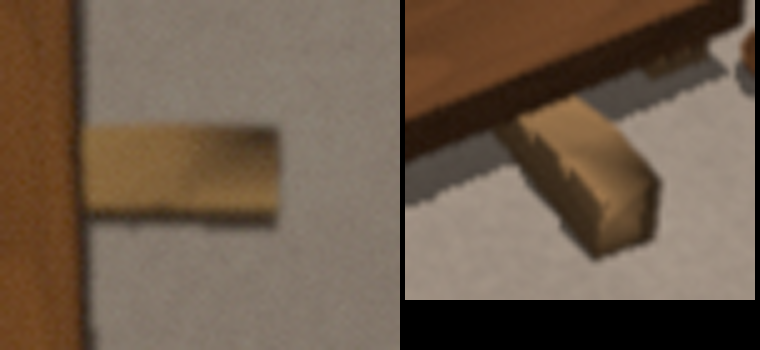

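Run:
```python
from h import *
t=cv2.imread('pics/top0.png')
hsv=cv2.cvtColor(t,cv2.COLOR_BGR2HSV)
# per-column edges
m=(hsv[:,:,1]>78).astype(np.uint8); 
for x in range(270,310,3):
    c=np.where(m[155:200,x])[0]+155; print(x,(c.min(),c.max()) if len(c) else None, hsv[162:188,x,2].tolist())
# panel edge columns
for y in (120,140,200,230,250):
    r=np.where(hsv[y,240:290,1]>110)[0]; print(y,240+r.max())
# edges in crop coordinates, refined, z=.038 rear, top-face far edge
A=onz('top',(305.6,165.6),.038);B=onz('top',(305.2,182.2),.038)
print(A,B,(A+B)/2,np.linalg.norm(A-B))
P=onz('top',(266,117),.056);Q=onz('top',(269,252),.056); P2=onz('top',(266,117),.05)
d=Q-P;print('panel -x dir angle', P,Q, np.degrees(np.arctan2(d[0],d[1])))
for uv in [(405+0,0)]: pass
for u,v in [(657,180),(597,258),(652,238),(605,205)]:
    uv=(320+(u-405)/5-.4,175+v/5-.4)
    print(uv,onz('side',uv,.038).round(4),onz('side',uv,0).round(4))
```

```text
270 (np.int64(165), np.int64(183)) [133, 135, 135, 133, 135, 134, 135, 132, 134, 135, 134, 134, 135, 133, 136, 135, 134, 134, 125, 104, 79, 68, 86, 112, 127, 132]
273 (np.int64(165), np.int64(183)) [132, 132, 134, 133, 134, 134, 136, 133, 132, 132, 133, 132, 132, 135, 133, 133, 134, 129, 125, 106, 80, 71, 89, 112, 128, 130]
276 (np.int64(165), np.int64(183)) [133, 131, 137, 135, 132, 132, 131, 131, 132, 132, 129, 132, 132, 133, 133, 130, 129, 126, 122, 102, 78, 65, 76, 98, 116, 128]
279 (np.int64(164), np.int64(183)) [134, 133, 132, 133, 133, 130, 129, 126, 130, 131, 132, 132, 131, 131, 128, 129, 129, 128, 122, 99, 75, 63, 85, 113, 129, 131]
282 (np.int64(164), np.int64(183)) [133, 133, 131, 129, 130, 129, 131, 127, 130, 130, 132, 129, 129, 126, 128, 128, 128, 121, 110, 87, 67, 64, 83, 110, 128, 129]
285 (np.int64(164), np.int64(183)) [133, 132, 130, 126, 125, 123, 128, 125, 125, 127, 125, 126, 124, 122, 124, 124, 125, 122, 120, 102, 77, 64, 84, 109, 126, 130]
288 (np.int64(165), np.int64(183)) [132, 130, 126, 120, 111, 112, 114, 118, 116, 115, 114, 114, 114, 115, 116, 118, 119, 122,
[... 915 characters left out ...]
25, 125, 120, 122, 122, 125, 126, 129, 129]
309 None [134, 135, 134, 134, 134, 133, 134, 134, 135, 135, 133, 136, 131, 133, 134, 131, 134, 134, 133, 132, 134, 134, 133, 133, 134, 131]
120 263
140 264
200 266
230 267
250 268
[0.60935953 0.05054055 0.038     ] [0.57665702 0.05176584 0.038     ] [0.59300827 0.05115319 0.038     ] 0.03272546348655667
panel -x dir angle [0.70201808 0.12512666 0.056     ] [0.4413248  0.12094698 0.056     ] -90.91854055240277
(370.0, 210.6) [0.6075 0.0481 0.038 ] [0.6333 0.0808 0.    ]
(358.0, 226.2) [0.5564 0.0192 0.038 ] [0.5798 0.0504 0.    ]
(369.0, 222.2) [0.5845 0.0179 0.038 ] [0.6092 0.0491 0.    ]
(359.6, 215.6) [0.578  0.0458 0.038 ] [0.6024 0.0783 0.    ]
```

Run:
```python
from h import *
t=cv2.imread('pics/top0.png').astype(float)
g=cv2.cvtColor(cv2.imread('pics/top0.png'),cv2.COLOR_BGR2HSV)[:,:,2].astype(float)
S=cv2.cvtColor(cv2.imread('pics/top0.png'),cv2.COLOR_BGR2HSV)[:,:,1].astype(float)
xs=np.arange(271,304)
def cross(prof,y0,level):  # descending index where prof crosses
    for i in range(len(prof)-1):
        if (prof[i]-level)*(prof[i+1]-level)<=0: return y0+i+(prof[i]-level)/(prof[i]-prof[i+1])
bot=[cross(g[183:190,x],183,98) for x in xs]       # ground edge near side
mid=[cross(g[177:184,x],177,98) for x in xs]       # top near edge
top=[cross(S[158:172,x],158,85) for x in xs]       # top far edge
zt=lambda x: np.where(x>=288,.038,.038-(288-x)/509*1.0*34/120)
for nm,e,z in(('bot',bot,np.zeros(33)),('mid',mid,zt(xs)),('top',top,zt(xs))):
    P=np.array([onz('top',(x,y),zz) for x,y,zz in zip(xs,e,z)])
    k=np.polyfit(P[:,1],P[:,0],1); print(nm,'slope deg',np.degrees(np.arctan(k[0])).round(2),'x at y=.07',np.polyval(k,.07).round(4))
```

```text
bot slope deg 3.12 x at y=.07 0.5784
mid slope deg 3.69 x at y=.07 0.5786
top slope deg 5.08 x at y=.07 0.6112
```

```bash
cat >> h.py <<'E'
def tri(a,b):
    (o1,d1),(o2,d2)=ray('top',a),ray('side',b)
    A=np.stack([d1,-d2],1); k=np.linalg.lstsq(A,o2-o1,rcond=None)[0]
    p,q=o1+k[0]*d1,o2+k[1]*d2; return (p+q)/2,np.linalg.norm(p-q)
def to(X,yaw=None):
    "shift in tool axes to world point X; current errors"
    s=state(); r=rot(s['tool_rot']); M=r.as_matrix()
    print('t',round(s['time'],2),'pos',s['tool_pos'].round(4),'toolx',M[:,0].round(3),'tooly',M[:,1].round(3),'toolz',M[:,2].round(3))
    print('F',s['contact_force'].round(1),'w',round(s['gripper_width'],3))
    print('shift',(M.T@(np.array(X)-s['tool_pos'])).round(4))
    if yaw is not None:
        y=np.array([np.cos(np.radians(yaw)),np.sin(np.radians(yaw)),0])
        T=np.stack([np.cross(y,[0,0,-1]),y,[0,0,-1]],1)
        print('rotvec deg',np.degrees(R.from_matrix(M.T@T).as_rotvec()).round(2))
E
python3 - <<'E'
from h import *
for nm,a,b in [('handle end',(28,254),(220,85)),('peg',(15,295),(150,57))]: print(nm,tri(a,b))
for uv in [(375,217),(362,213),(322,285)]: print('purple',uv,onz('top',uv,0.005).round(3),onz('top',uv,0.038).round(3))
to([.595,.070,.20],-3)
E
```

```text
handle end (array([0.44431423, 0.51299757, 0.16466194]), np.float64(0.018075954040710076))
peg (array([0.33130767, 0.48908358, 0.27571308]), np.float64(0.07387618578181143))
purple (375, 217) [ 0.511 -0.084  0.005] [ 0.507 -0.081  0.038]
purple (362, 213) [ 0.52  -0.059  0.005] [ 0.515 -0.056  0.038]
purple (322, 285) [0.379 0.023 0.005] [0.379 0.023 0.038]
t 0.1 pos [0.2567 0.5692 0.2091] toolx [-0.912  0.411  0.   ] tooly [ 0.411  0.912 -0.002] toolz [-0.001 -0.002 -1.   ]
F [ 0.3 -0.2 -0.2] w 0.999
shift [-0.5136 -0.3159  0.0096]
rotvec deg [-1.000e-01  5.000e-02  6.872e+01]
```

Emit:
apply_moves --commands '[{"linear": [0, 0, -0.04], "delta_rot": [0, 0, 0], "fingers": 0}, {"linear": [0, 0, -0.08], "delta_rot": [0, 0, 6], "fingers": 0}, {"linear": [-0.02, -0.012, -0.11], "delta_rot": [0, 0, 13], "fingers": 0}, {"linear": [-0.055, -0.034, -0.11], "delta_rot": [0, 0, 20], "fingers": 0}, {"linear": [-0.095, -0.058, -0.11], "delta_rot": [0, 0, 27], "fingers": 0}, {"linear": [-0.135, -0.083, -0.11], "delta_rot": [0, 0, 34], "fingers": 0}, {"linear": [-0.175, -0.108, -0.11], "delta_rot": [0, 0, 41], "fingers": 0}, {"linear": [-0.2, -0.123, -0.11], "delta_rot": [0, 0, 46], "fingers": 0}]'

```text
time: 0.9
tool_pos: [0.3898, 0.3728, 0.3197]
tool_rot: [0.0, 0.578, 0.816, -0.0]
contact_force: [0.8, 0.2, 1.2]
gripper_width: 1.002
```

```bash
python3 -c "
from h import *
to([.595,.070,.20],-3)"
```

```text
t 0.9 pos [0.3898 0.3728 0.3197] toolx [-0.332  0.943 -0.001] tooly [ 0.943  0.332 -0.   ] toolz [-0.    -0.001 -1.   ]
F [0.8 0.2 1.2] w 1.002
shift [-0.3536  0.0932  0.12  ]
rotvec deg [-1.000e-02  5.000e-02  2.237e+01]
```

Emit:
apply_moves --commands '[{"linear": [-0.045, 0.012, 0.01], "delta_rot": [0, 0, 4], "fingers": 0}, {"linear": [-0.09, 0.024, 0.03], "delta_rot": [0, 0, 9], "fingers": 0}, {"linear": [-0.135, 0.036, 0.05], "delta_rot": [0, 0, 14], "fingers": 0}, {"linear": [-0.18, 0.048, 0.07], "delta_rot": [0, 0, 18], "fingers": 0}, {"linear": [-0.225, 0.06, 0.09], "delta_rot": [0, 0, 22.3], "fingers": 0}, {"linear": [-0.27, 0.072, 0.105], "delta_rot": [0, 0, 22.3], "fingers": 0}, {"linear": [-0.315, 0.083, 0.115], "delta_rot": [0, 0, 22.3], "fingers": 0}, {"linear": [-0.353, 0.093, 0.12], "delta_rot": [0, 0, 22.3], "fingers": 0}]'

```text
time: 1.7
tool_pos: [0.5953, 0.072, 0.1979]
tool_rot: [-0.001, 0.723, 0.691, -0.001]
contact_force: [0.8, 0.6, 0.1]
gripper_width: 1.001
```

```bash
python3 -c "
from h import *
to([.595,.068,.008],-3)
f=eyes.grab_frame('side')[:,:,::-1].copy(); crop(f,250,100,450,250,4,'pics/s1.png')"
```

```text
t 1.7 pos [0.5953 0.072  0.1979] toolx [ 0.046  0.999 -0.   ] tooly [ 0.999 -0.046 -0.003] toolz [-0.003 -0.    -1.   ]
F [0.8 0.6 0.1] w 1.001
shift [-0.004   0.0005  0.1899]
rotvec deg [-0.18  0.02  0.35]
```

View pics/s1.png

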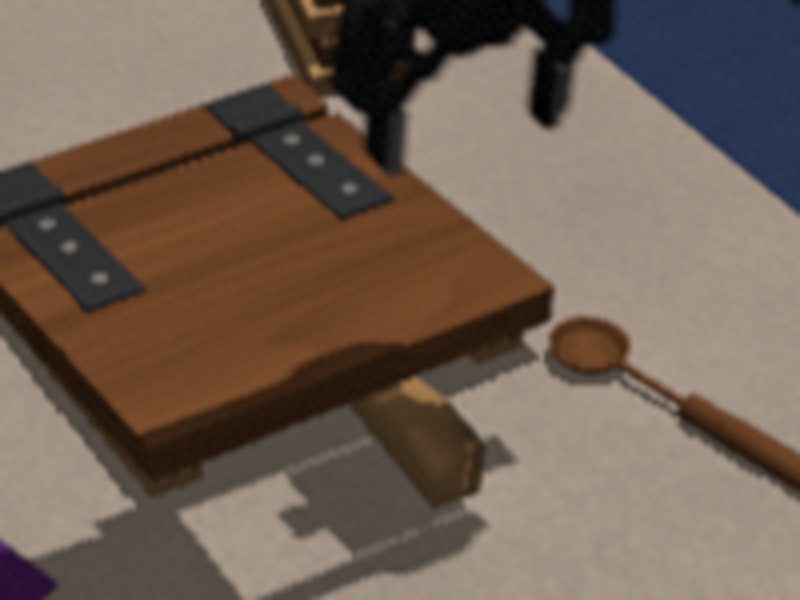

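The gripper hangs over the wedge (butt at about (360,213) full-frame), jaws straddling it. Descending.

Emit:
apply_moves --commands '[{"linear": [-0.004, 0, 0.04], "delta_rot": [0, 0, 0], "fingers": 0}, {"linear": [-0.004, 0, 0.08], "delta_rot": [0, 0, 0], "fingers": 0}, {"linear": [-0.004, 0, 0.115], "delta_rot": [0, 0, 0], "fingers": 0}, {"linear": [-0.004, 0, 0.145], "delta_rot": [0, 0, 0], "fingers": 0}, {"linear": [-0.004, 0, 0.165], "delta_rot": [0, 0, 0], "fingers": 0}, {"linear": [-0.004, 0, 0.18], "delta_rot": [0, 0, 0], "fingers": 0}, {"linear": [-0.004, 0, 0.188], "delta_rot": [0, 0, 0], "fingers": 0}, {"linear": [-0.004, 0, 0.188], "delta_rot": [0, 0, 0], "fingers": 0}]'

```text
time: 2.55
tool_pos: [0.5945, 0.0705, 0.0113]
tool_rot: [-0.001, 0.723, 0.691, -0.001]
contact_force: [0.4, 0.3, -0.9]
gripper_width: 1.001
```

```bash
python3 -c "
from h import *
to([.595,.068,.008],-3)
f=eyes.grab_frame('side')[:,:,::-1].copy(); crop(f,250,100,450,250,4,'pics/s2.png')"
```

```text
t 2.55 pos [0.5945 0.0705 0.0113] toolx [ 0.045  0.999 -0.   ] tooly [ 0.999 -0.045 -0.002] toolz [-0.002 -0.    -1.   ]
F [ 0.4  0.3 -0.9] w 1.001
shift [-0.0025  0.0006  0.0032]
rotvec deg [-0.1   0.01  0.42]
```

View pics/s2.png

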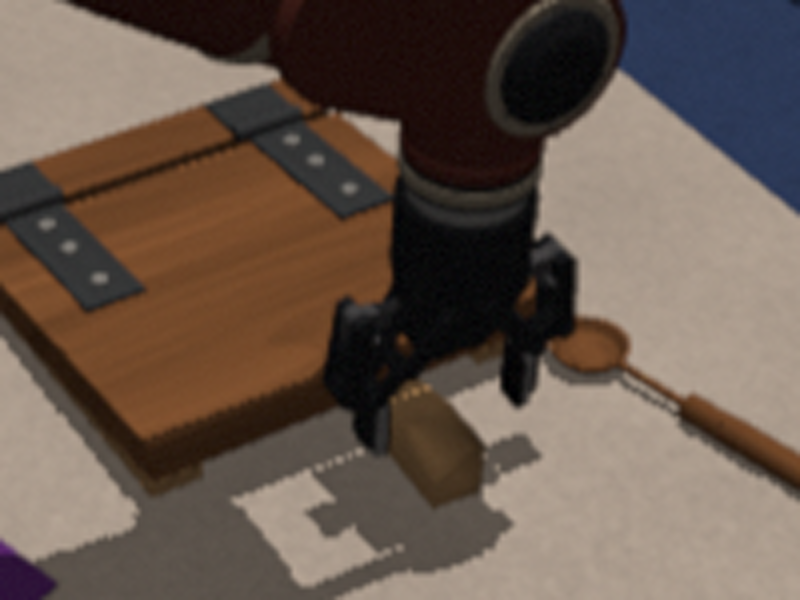

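Emit:
apply_moves --commands '[{"linear": [-0.002, 0, 0.003], "delta_rot": [0, 0, 0], "fingers": 60}, {"linear": [-0.002, 0, 0.003], "delta_rot": [0, 0, 0], "fingers": 110}, {"linear": [-0.002, 0, 0.003], "delta_rot": [0, 0, 0], "fingers": 140}, {"linear": [-0.002, 0, 0.003], "delta_rot": [0, 0, 0], "fingers": 170}, {"linear": [-0.002, 0, 0.003], "delta_rot": [0, 0, 0], "fingers": 200}, {"linear": [-0.002, 0, 0.003], "delta_rot": [0, 0, 0], "fingers": 230}, {"linear": [-0.002, 0, 0.003], "delta_rot": [0, 0, 0], "fingers": 255}, {"linear": [-0.002, 0, 0.003], "delta_rot": [0, 0, 0], "fingers": 255}]'

```text
time: 3.4
tool_pos: [0.5958, 0.0684, 0.0102]
tool_rot: [0.0, 0.723, 0.691, 0.0]
contact_force: [-1.7, 0.5, 5.1]
gripper_width: 0.352
```

```bash
python3 -c "
from h import *
to([.595,.045,.008],-3)
f=eyes.grab_frame('side')[:,:,::-1].copy(); crop(f,250,100,450,250,4,'pics/s3.png')"
```

```text
t 3.4 pos [0.5958 0.0684 0.0102] toolx [ 0.045  0.999 -0.   ] tooly [ 0.999 -0.045  0.001] toolz [ 0.001 -0.    -1.   ]
F [-1.7  0.5  5.1] w 0.352
shift [-0.0234  0.0003  0.0022]
rotvec deg [0.07 0.01 0.43]
```

View pics/s3.png

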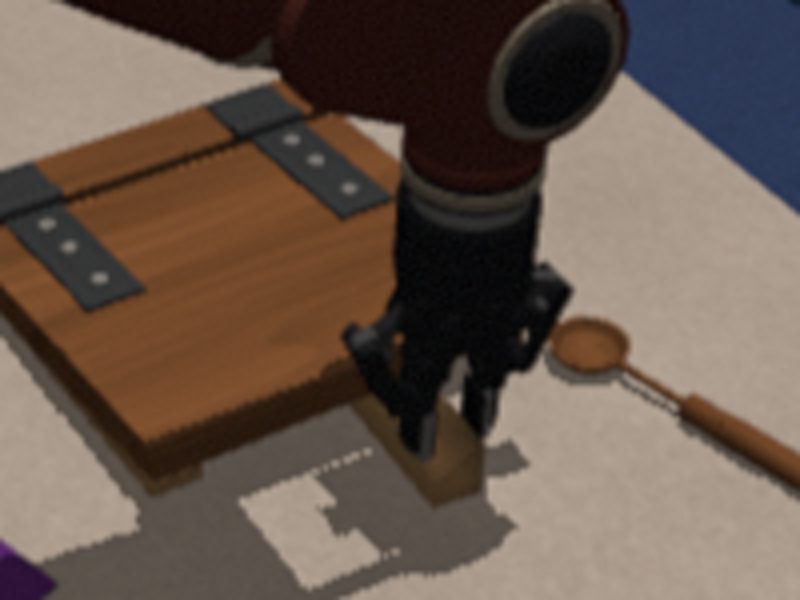

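Emit:
apply_moves --commands '[{"linear": [-0.008, 0, 0], "delta_rot": [0, 0, 0], "fingers": 255}, {"linear": [-0.016, 0, 0], "delta_rot": [0, 0, 0], "fingers": 255}, {"linear": [-0.022, 0, 0], "delta_rot": [0, 0, 0], "fingers": 255}, {"linear": [-0.022, 0, 0], "delta_rot": [0, 0, 0], "fingers": 255}, {"linear": [-0.022, 0, 0], "delta_rot": [0, 0, 0], "fingers": 255}, {"linear": [-0.022, 0, 0], "delta_rot": [0, 0, 0], "fingers": 255}, {"linear": [-0.022, 0, 0], "delta_rot": [0, 0, 0], "fingers": 255}, {"linear": [-0.022, 0, 0], "delta_rot": [0, 0, 0], "fingers": 255}]'

```text
time: 4.25
tool_pos: [0.5952, 0.0469, 0.0103]
tool_rot: [0.001, 0.723, 0.691, 0.001]
contact_force: [0.1, 1.8, 6.3]
gripper_width: 0.35
```

```bash
python3 -c "
from h import *
to([.595,.045,.008],-3)
f=eyes.grab_frame('side')[:,:,::-1].copy(); crop(f,250,100,450,250,4,'pics/s4.png')"
```

```text
t 4.25 pos [0.5952 0.0469 0.0103] toolx [0.045 0.999 0.001] tooly [ 0.999 -0.045  0.002] toolz [ 0.002  0.001 -1.   ]
F [0.1 1.8 6.3] w 0.35
shift [-0.0019 -0.0001  0.0023]
rotvec deg [ 0.12 -0.04  0.41]
```

View pics/s4.png

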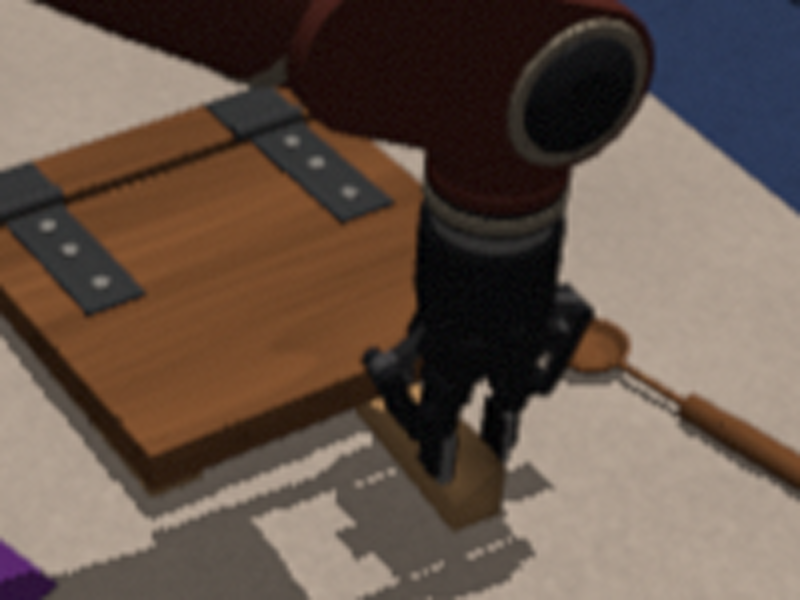

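The wedge followed the gripper (rear now at about (369,230) full-frame) and the panel came partway down. Next tugs.

Emit:
apply_moves --commands '[{"linear": [-0.008, 0, 0], "delta_rot": [0, 0, 0], "fingers": 255}, {"linear": [-0.016, 0, 0], "delta_rot": [0, 0, 0], "fingers": 255}, {"linear": [-0.022, 0, 0], "delta_rot": [0, 0, 0], "fingers": 255}, {"linear": [-0.022, 0, 0], "delta_rot": [0, 0, 0], "fingers": 255}, {"linear": [-0.022, 0, 0], "delta_rot": [0, 0, 0], "fingers": 255}, {"linear": [-0.022, 0, 0], "delta_rot": [0, 0, 0], "fingers": 255}, {"linear": [-0.022, 0, 0], "delta_rot": [0, 0, 0], "fingers": 255}, {"linear": [-0.022, 0, 0], "delta_rot": [0, 0, 0], "fingers": 255}]'

```text
time: 5.1
tool_pos: [0.5941, 0.0249, 0.0102]
tool_rot: [0.001, 0.723, 0.691, 0.001]
contact_force: [0.4, 1.8, 5.0]
gripper_width: 0.355
```

Emit:
apply_moves --commands '[{"linear": [-0.008, 0, 0], "delta_rot": [0, 0, 0], "fingers": 255}, {"linear": [-0.016, 0, 0], "delta_rot": [0, 0, 0], "fingers": 255}, {"linear": [-0.022, 0, 0], "delta_rot": [0, 0, 0], "fingers": 255}, {"linear": [-0.022, 0, 0], "delta_rot": [0, 0, 0], "fingers": 255}, {"linear": [-0.022, 0, 0], "delta_rot": [0, 0, 0], "fingers": 255}, {"linear": [-0.022, 0, 0], "delta_rot": [0, 0, 0], "fingers": 255}, {"linear": [-0.022, 0, 0], "delta_rot": [0, 0, 0], "fingers": 255}, {"linear": [-0.022, 0, 0], "delta_rot": [0, 0, 0], "fingers": 255}]'

```text
time: 5.9
tool_pos: [0.5932, 0.002, 0.0102]
tool_rot: [0.001, 0.723, 0.691, 0.0]
contact_force: [0.2, -0.7, 5.5]
gripper_width: 0.353
```

```bash
python3 -c "
from h import *
to([.590,-.041,.008],-3)
f=eyes.grab_frame('side')[:,:,::-1].copy(); crop(f,250,130,450,280,4,'pics/s5.png')
cv2.imwrite('pics/t5.png',eyes.grab_frame('top')[:,:,::-1])"
```

```text
t 5.9 pos [0.5932 0.002  0.0102] toolx [ 0.045  0.999 -0.001] tooly [ 0.999 -0.045  0.002] toolz [ 0.002 -0.001 -1.   ]
F [ 0.2 -0.7  5.5] w 0.353
shift [-0.0431 -0.0012  0.0022]
rotvec deg [0.12 0.06 0.42]
```

View pics/s5.png

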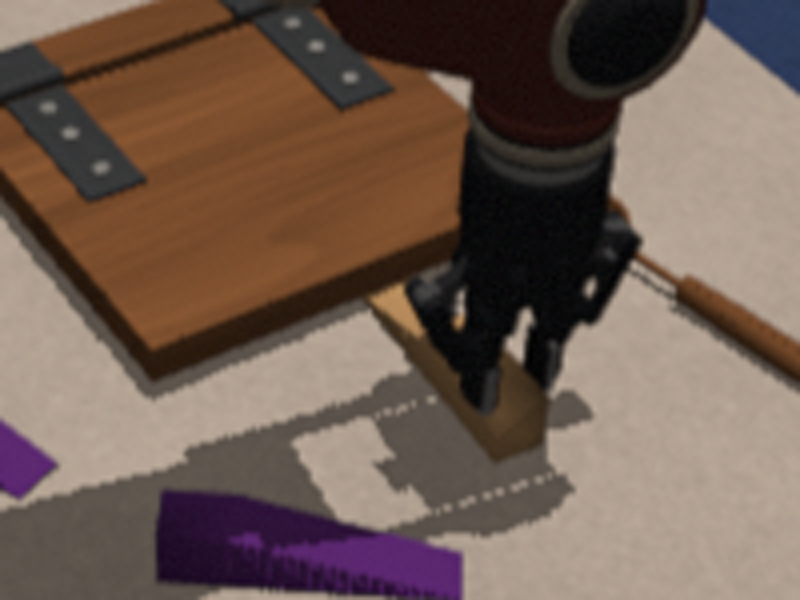

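View pics/t5.png

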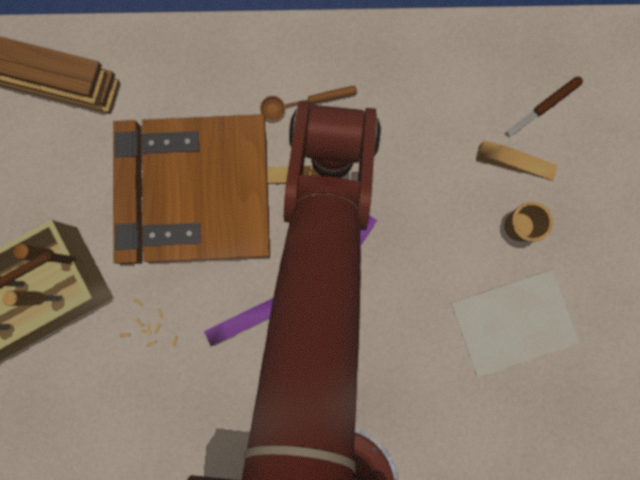

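Panel appears closed (edge at top-view column ~267), wedge about 66 mm back. Two more tugs; recheck the edge position for the closed panel.

```bash
python3 -c "
from h import *
t=cv2.cvtColor(cv2.imread('pics/t5.png'),cv2.COLOR_BGR2HSV)
for y in (125,145,165,205,225,245):
    r=240+np.where(t[y,240:290,1]>95)[0]; print(y,r.max(),onz('top',(r.max()+.5,y),.040).round(4))
"
```

```text
125 264 [0.6911 0.1296 0.04  ]
145 265 [0.6511 0.1279 0.04  ]
165 289 [0.6106 0.0816 0.04  ]
205 289 [0.5323 0.0824 0.04  ]
225 267 [0.4943 0.1249 0.04  ]
245 289 [0.4553 0.0833 0.04  ]
```

Emit:
apply_moves --commands '[{"linear": [-0.008, 0, 0], "delta_rot": [0, 0, 0], "fingers": 255}, {"linear": [-0.016, 0, 0], "delta_rot": [0, 0, 0], "fingers": 255}, {"linear": [-0.021, 0, 0], "delta_rot": [0, 0, 0], "fingers": 255}, {"linear": [-0.021, 0, 0], "delta_rot": [0, 0, 0], "fingers": 255}, {"linear": [-0.021, 0, 0], "delta_rot": [0, 0, 0], "fingers": 255}, {"linear": [-0.021, 0, 0], "delta_rot": [0, 0, 0], "fingers": 255}, {"linear": [-0.021, 0, 0], "delta_rot": [0, 0, 0], "fingers": 255}, {"linear": [-0.021, 0, 0], "delta_rot": [0, 0, 0], "fingers": 255}]'

```text
time: 6.8
tool_pos: [0.5922, -0.019, 0.0103]
tool_rot: [0.001, 0.723, 0.691, 0.0]
contact_force: [0.6, -0.4, 5.9]
gripper_width: 0.35
```

Emit:
apply_moves --commands '[{"linear": [-0.008, 0, 0], "delta_rot": [0, 0, 0], "fingers": 255}, {"linear": [-0.016, 0, 0], "delta_rot": [0, 0, 0], "fingers": 255}, {"linear": [-0.022, 0, 0], "delta_rot": [0, 0, 0], "fingers": 255}, {"linear": [-0.022, 0, 0], "delta_rot": [0, 0, 0], "fingers": 255}, {"linear": [-0.022, 0, 0], "delta_rot": [0, 0, 0], "fingers": 255}, {"linear": [-0.022, 0, 0], "delta_rot": [0, 0, 0], "fingers": 255}, {"linear": [-0.022, 0, 0], "delta_rot": [0, 0, 0], "fingers": 255}, {"linear": [-0.022, 0, 0], "delta_rot": [0, 0, 0], "fingers": 255}]'

```text
time: 7.6
tool_pos: [0.5912, -0.0411, 0.0102]
tool_rot: [0.001, 0.723, 0.691, 0.0]
contact_force: [0.2, -0.4, 5.0]
gripper_width: 0.351
```

```bash
python3 -c "
from h import *
to([.590,-.041,.008],-3)
f=eyes.grab_frame('side')[:,:,::-1].copy(); cv2.imwrite('pics/s6full.png',f); crop(f,300,150,450,270,5,'pics/s6.png')
f=eyes.grab_frame('top')[:,:,::-1].copy(); crop(f,240,120,360,210,6,'pics/t6.png');cv2.imwrite('pics/t6full.png',f)"
```

```text
t 7.6 pos [ 0.5912 -0.0411  0.0102] toolx [ 0.045  0.999 -0.001] tooly [ 0.999 -0.045  0.002] toolz [ 0.002 -0.001 -1.   ]
F [ 0.2 -0.4  5. ] w 0.351
shift [ 0.0001 -0.0012  0.0022]
rotvec deg [0.12 0.08 0.42]
```

View pics/s6.png

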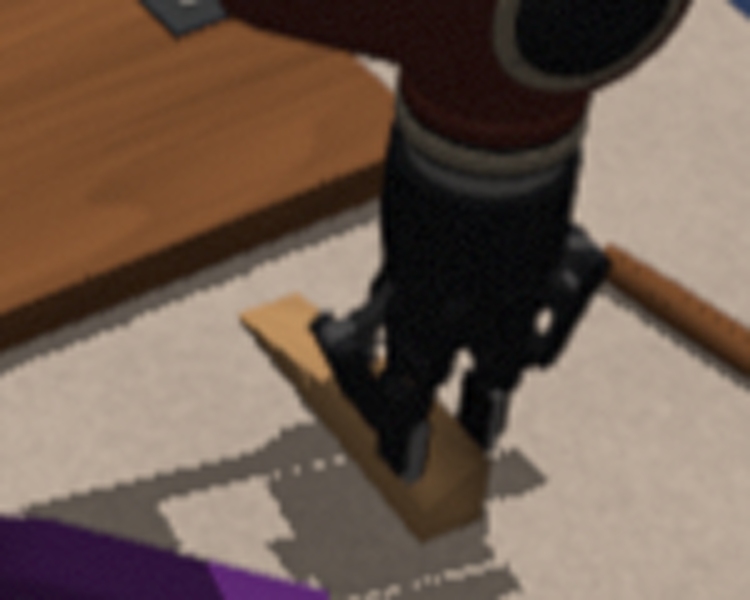

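View pics/t6.png

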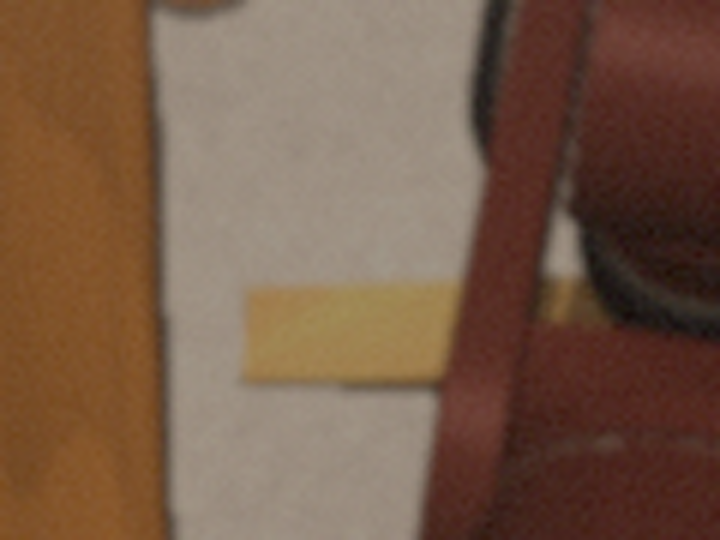

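```bash
python3 -c "
from h import *
T=[onz('top',p,.004) for p in((280.8,167.6),(280.1,183.5))]; E=[onz('top',(266.4,175),z) for z in(.012,.04)]
S=[onz('side',p,.004) for p in((347.6,213),(358.2,208.6))]
print(np.round(T,4),np.round(E,4),np.round(S,4))"
```

```text
[[0.614  0.1008 0.004 ]
 [0.5817 0.1025 0.004 ]] [[0.5977 0.129  0.012 ]
 [0.5917 0.1264 0.04  ]] [[0.5801 0.0961 0.004 ]
 [0.6101 0.0967 0.004 ]]
```

```bash
python3 -c "
from h import *
for z,pp in((.04,((0,315),(380,165))),(.012,((0,350),(380,202)))):
  a,b=[onz('side',(300+u/5-.4,150+v/5-.4),z) for u,v in pp]; k=(.595-a[0])/(b[0]-a[0]); print(z,a.round(4),b.round(4),(a+k*(b-a)).round(4))"
```

```text
0.04 [0.4647 0.1178 0.04  ] [0.6729 0.1216 0.04  ] [0.595  0.1202 0.04  ]
0.012 [0.4676 0.1238 0.012 ] [0.6783 0.1251 0.012 ] [0.595  0.1246 0.012 ]
```

Tip clearance about 25 mm (top) / 24–28 mm (side). Release and lift.

Emit:
apply_moves --commands '[{"linear": [0, 0, -0.002], "delta_rot": [0, 0, 0], "fingers": 180}, {"linear": [0, 0, -0.002], "delta_rot": [0, 0, 0], "fingers": 150}, {"linear": [0, 0, -0.002], "delta_rot": [0, 0, 0], "fingers": 130}, {"linear": [0, 0, -0.002], "delta_rot": [0, 0, 0], "fingers": 110}, {"linear": [0, 0, -0.002], "delta_rot": [0, 0, 0], "fingers": 100}, {"linear": [0, 0, -0.002], "delta_rot": [0, 0, 0], "fingers": 100}, {"linear": [0, 0, -0.002], "delta_rot": [0, 0, 0], "fingers": 100}, {"linear": [0, 0, -0.002], "delta_rot": [0, 0, 0], "fingers": 100}]'

```text
time: 8.5
tool_pos: [0.5902, -0.0405, 0.0112]
tool_rot: [0.0, 0.723, 0.691, -0.0]
contact_force: [0.7, 0.5, 0.8]
gripper_width: 0.608
```

```bash
python3 -c "
from h import *
to([.590,-.041,.15],-3)
f=eyes.grab_frame('side')[:,:,::-1].copy(); crop(f,300,150,450,270,5,'pics/s7.png')"
```

```text
t 8.5 pos [ 0.5902 -0.0405  0.0112] toolx [ 0.045  0.999 -0.   ] tooly [ 0.999 -0.045  0.   ] toolz [ 0. -0. -1.]
F [0.7 0.5 0.8] w 0.608
shift [-0.0005 -0.0002 -0.1388]
rotvec deg [0.   0.   0.42]
```

View pics/s7.png

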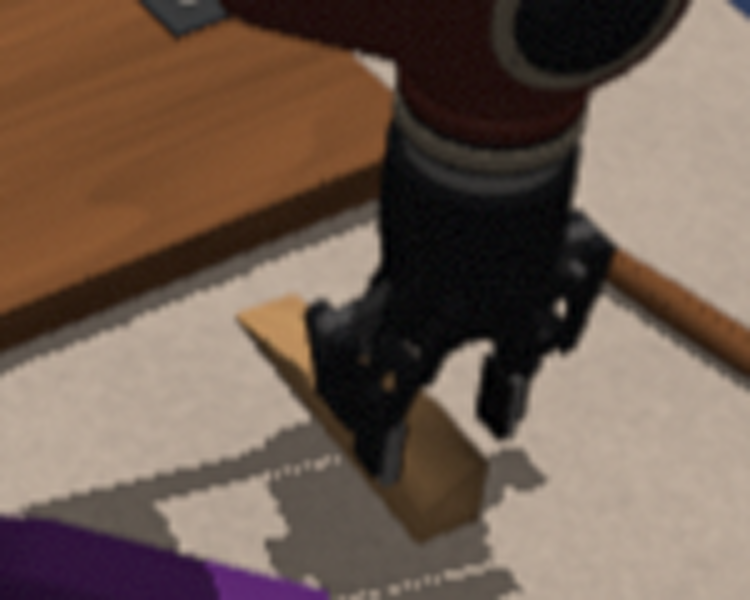

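The jaws are open and clear of the wedge on both sides, and it hasn't moved. Lifting straight up.

Emit:
apply_moves --commands '[{"linear": [0, 0, -0.01], "delta_rot": [0, 0, 0], "fingers": 100}, {"linear": [0, 0, -0.025], "delta_rot": [0, 0, 0], "fingers": 100}, {"linear": [0, 0, -0.05], "delta_rot": [0, 0, 0], "fingers": 100}, {"linear": [0, 0, -0.08], "delta_rot": [0, 0, 0], "fingers": 100}, {"linear": [0, 0, -0.12], "delta_rot": [0, 0, 0], "fingers": 100}, {"linear": [0, 0, -0.16], "delta_rot": [0, 0, 0], "fingers": 100}, {"linear": [-0.03, 0, -0.2], "delta_rot": [0, 0, 0], "fingers": 100}, {"linear": [-0.06, 0, -0.2], "delta_rot": [0, 0, 0], "fingers": 100}]'

```text
time: 9.35
tool_pos: [0.5915, -0.1016, 0.2218]
tool_rot: [0.007, 0.722, 0.692, 0.004]
contact_force: [1.5, -0.2, 0.7]
gripper_width: 0.607
```

Emit:
apply_moves --commands '[{"linear": [-0.04, 0, 0], "delta_rot": [0, 0, 0], "fingers": 100}, {"linear": [-0.08, 0, 0], "delta_rot": [0, 0, 0], "fingers": 100}, {"linear": [-0.12, 0, 0], "delta_rot": [0, 0, 0], "fingers": 100}, {"linear": [-0.15, 0, 0], "delta_rot": [0, 0, 0], "fingers": 100}, {"linear": [-0.15, 0, 0], "delta_rot": [0, 0, 0], "fingers": 100}, {"linear": [-0.15, 0, 0], "delta_rot": [0, 0, 0], "fingers": 100}, {"linear": [-0.15, 0, 0], "delta_rot": [0, 0, 0], "fingers": 100}, {"linear": [-0.15, 0, 0], "delta_rot": [0, 0, 0], "fingers": 100}]'

```text
time: 10.15
tool_pos: [0.581, -0.2491, 0.2117]
tool_rot: [0.0, 0.722, 0.692, 0.0]
contact_force: [0.1, -0.1, -0.2]
gripper_width: 0.608
```

```bash
python3 -c "
from h import *
cv2.imwrite('pics/s8.png',eyes.grab_frame('side')[:,:,::-1])
cv2.imwrite('pics/t8.png',eyes.grab_frame('top')[:,:,::-1])"
```

```text
(no output)
```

View pics/s8.png

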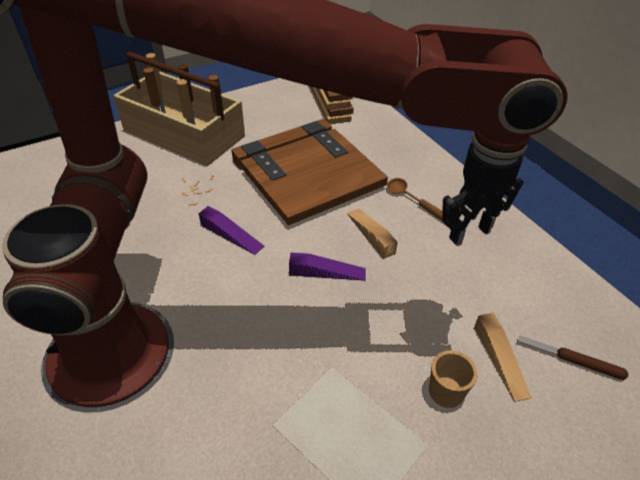

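View pics/t8.png

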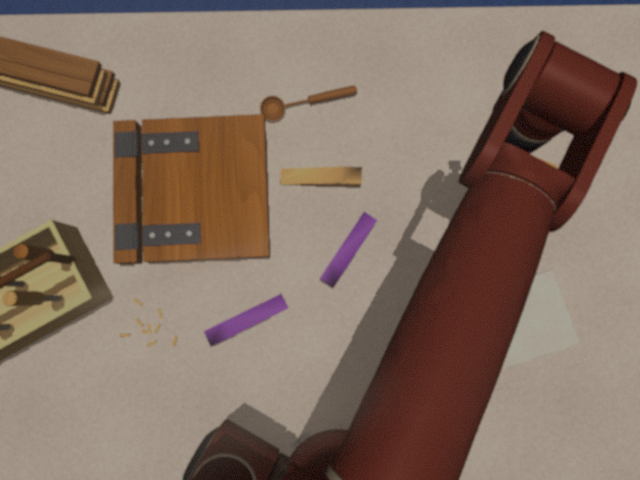

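Wedge flat at top (320,176), side (373,232). Panel closed, with the gap at columns 268–280. The spare at side (500,355), the cup, the spoon and the purple wedges are where they were at the start. Handing in.

```bash
python3 -c "
from h import *
print(onz('top',(280.5,177),.004),onz('top',(267,177),.04))
a=cv2.imread('pics/s8.png');b=cv2.imread('pics/side0.png');d=np.abs(a.astype(int)-b).max(2)
print('spare/cup diff',d[305:410,465:535].mean(),d[345:410,425:480].mean(),'purple',d[245:285,285:370].mean())
from plant import job_done; print(job_done())"
```

```text
[0.59489651 0.10159316 0.004     ] [0.5877014  0.12529979 0.04      ]
spare/cup diff 25.794013605442178 21.272727272727273 purple 22.195588235294117
the job is handed in; nothing more can be done
None
```

I pulled the wedge out backward in five tugs (three of 22 mm, then 21 and 22 mm), pausing about half a second after each. I then opened the jaws, lifted clear and handed the job in at about 10 s.

**Wedge and panel:** In the last pictures the panel is closed and the wedge lies flat in front of it. The top view puts the tip about 24 mm from the panel edge. The side view, taken just before release, gave 24–28 mm depending on which panel edge I used.

**Forces:** The largest force reading at the end of any move was about 6 N, and the wedge did not slip in the fingers.

**Spare wedge:** By eye, the spare wedge, cup and purple wedges are at the same pixels as at the start.

**One check failed to confirm this:** A pixel comparison of the first and last side pictures differed by 21–26 grey levels in all three patches (spare, cup and one purple wedge). The last picture is visibly brighter overall, which probably explains it, so that check proves nothing either way. The arm never came near the spare or the cup at table height, and touched only the target wedge.

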